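# Refit the speed knob of a decorating wheel

### The arm

A 7-joint arm with a two-finger parallel gripper is mounted at the origin on the work surface. World frame = base frame: x ahead of the robot, y to its left, z up, the work surface at z = 0. Lengths are in m, angles in rad, forces in N, time in s.
With the tool pointing down it reaches from about 0.425 to 0.875 m from the base axis. Payload 9.9 kg.
Tool frame: the origin (TCP) lies at the very end of the fingers, on their centre line; the grasp point (between the pads) lies 19 mm behind it; z points along the fingers, y is the line along which they close (so a half turn about z gives the same grasp; the last joint's range is limited). The gripper opens to 85 mm and grips with 20 to 120 N. Pads are 22 mm wide; open, the fingers measure 114 mm over their backs; the gripper's body (76 mm by 85 mm) begins 54 mm behind the grasp point. The pads swing forward as they close: fully open they stand 13 mm farther back than shut.
Start: joints at [1.041, 0.576, 0.025, 1.437, -0.015, 1.129, -0.057], TCP at [0.291, -0.609, 0.231] pointing down, gripper open.
Joint ranges: [-2.76, 2.76], [-0.34, 2.15], [-1.52, 1.57], [0.19, 2.46], [-1.09, 4.23], [0.17, 1.99], [-2.82, 2.82]. Speed limits (rad/s): [2.22, 2.22, 3.01, 3.01, 3.14, 3.14, 3.14].

### API

Orientations are given as a unit quaternion [w, x, y, z].
In Python, from plant import robot gives the robot as it stands. The module is installed in compiled form; this text tells all that it offers.
- The arm moves only by the tool jog_arm, never from a script. Its argument "commands" is a list of rows, each a list of 7 numbers: the turn, a rotation vector about the world's x, y, z as a fraction of full scale, then the shift along the world's x, y, z as a fraction of full scale, then the opening, from -1 (shut) to 1 (fully open). A call has 1 to 5 rows; each row is the pose to reach, as a shift and turn from the pose commanded when the call began; what a row does not reach only later rows make up. Full scale, the value 1, is 600 mm for a shift and 45 degrees for a turn. A row lasts 1/12 s, in which the tool goes at most 41.7 mm and 7.16 degrees, less where a joint would pass 70% of its speed; a pose out of reach is approached as far as the arm can. A call with a number of a shift or a turn outside -1 to 1 is refused whole. A call with a gripper value outside its range is refused whole. The fingers move at their own pace and stop on an object; the grip force is fixed at half the most. Time passes only in rows, so rows that repeat a pose let the fingers close. It gives the time, the measured TCP pose, the force, the opening and the grip force at its end, in the units of the state.
- robot.sense(): the state, without advancing time (a new reading comes with each control period).
- robot.capture(name): name is "side" or "top" or "wrist"; returns a dict with "image" (480x640x3 uint8, red, green, blue), "camera_matrix" (3x3 intrinsics, pixels), "R" (3x3) and "t" (3): a world point X has camera coordinates R X + t. Camera axes: x right, y down, z forward; pixel columns grow to the right and rows downward; lengths in m; the calibration is good to about 2 mm. A picture is of the moment at which its call begins. There is no depth.
- robot.job_done(): hands the job in; it is judged then, once.
The state is a dict: "t": time; "joint_positions": joint angles; "joint_vel": joint speeds; "effort": joint torques, N m; "eef_pos": TCP position; "tcp_rot": TCP orientation; "force": force on the tool from outside, world axes, zero at the start; "ft_torque": the same for the moment, N m; "grip_width": opening from 0.0 (shut) to 1.0 (fully open); "grasp_force": force on a finger pad.
Only numpy, scipy, OpenCV 4.12 (cv2) and the standard library are available. Lean on these libraries where they do the work, as an engineer would, in place of code of your own. Each camera call takes 0.05 s, during which the arm holds its last target. There are 200 camera calls.

### The job

The blue speed knob has come off the tabletop decorating wheel, which was left at some running speed. Put it back on its spindle: feel for the spindle's flat with a light touch, press the knob down gently until it snaps fully home, then turn it anticlockwise until its pointer is at the white dot (off), and let go. Leave everything else on the table where it stands, and never force the knob on.

Things in the scene. Friction and masses are not known exactly. Their poses are not given: they have to be found in the camera images.
- knob: Speed knob, blue-painted solid aluminium, about 110 g: round skirt 44 mm across, 10 mm high, and on it a bar grip 42 mm long, 16 mm wide, from 10 to 34 mm height, with flat upright sides. Origin: centre of the underside, on the bore's axis; z up, +x along the bar to the pointer end (white line on top and down that end). It starts standing on its skirt on the table, bore down.
- knob_bore (a point): Lower edge of the flat wall in the knob's bore: 1.8 mm from the bore's axis towards the pointer (+x), 2.5 mm above the underside. The bore opens downwards, 10.8 mm across, 22 mm deep. Its first 2.5 mm (the mouth) are round and go over the spindle at any angle; above, from 2.5 to 6 mm, the flat wall on the pointer side makes it D-shaped; then a pocket for the catch.
- knob_pointer (a point): End of the knob's pointer: 21 mm from the knob's axis along its +x, 10 mm above its underside.
- wheel: Tabletop electric decorating wheel, fixed: white housing 280 x 240 mm, a dark control deck on its near side (-x), top at 80 mm, and behind it a round aluminium wheel head 160 mm across, top at 93 mm, centre 145 mm from the spindle. Origin: on the table under the housing's centre, z up, +x from deck to wheel head. The spindle stands upright 90 mm from the origin along -x.
- spindle_seat (a point): On the spindle's axis, on top of the brass bushing (18 mm across), 84 mm above the table: the knob's underside rests here when fully home. Axes as the wheel body's; they do not turn with the spindle. The spindle is a steel D-shaft 10 mm across, 20 mm tall above the seat, flat 1.5 mm from its axis. It turns stiffly (0.03 N m), with stops 0.15 rad past the white dot and 2.2 rad clockwise of it.
- spindle_tip (a point): Top of the spindle on its axis, 20 mm above the seat, 0.8 mm chamfer. The flat faces where the fitted pointer will point: at the start an unknown 0.4 to 1.9 rad clockwise of the white dot. At a wrong angle the knob rests on the tip, underside 17.5 mm above the seat; pressed with up to 8 N it slides round on it without turning the spindle. Within about 8 degrees of the right angle it drops.
- catch_height (a point): On the spindle's axis, 9 mm above the seat, level with the nose of a sprung brass catch in the flat. At the right angle the knob drops freely until its underside is about 10.5 mm above the seat, meets the catch, must be pushed past it with about 5 N, snaps when 3 mm from the seat, and stops on the bushing. Fitted, it has about 7 degrees of play to either side.
- off_dot (a point): Centre of the white dot (7 mm) on the deck, 29 mm from the spindle's axis, in the direction 0.6 rad anticlockwise (from above) of the wheel body's +x: off. Small orange dots, growing clockwise from it, mark the speeds.
- plate: White plate blank, 130 mm across, 22 mm high, standing loose on the wheel head; origin at the centre of its underside. Leave alone.
- drawer_knob: Turned dark wood drawer knob, 40 mm across, 34 mm high, upright on the table; not for the spindle. Origin at the centre of its underside. Leave alone.
- paint_pot: Small red paint pot with white cap, 42 mm across, 50 mm high; origin at the centre of its underside. Leave alone.
- brush_jar: Glass jar 80 mm across with four brushes, 210 mm high; origin at the centre of its underside. Leave alone.
There are look-alikes about, which are no part of the job. Several things look just like the knob: the one meant starts farthest to the robot's left.

How it is judged:
By the outcome, as a careful person would: the job done as asked, in the order asked, and still so for the second after the job is handed in, with the robot touching nothing.
It also fails if it takes over 72 s, if anything falls off the work surface, if the arm or the gripper's body presses on something with over 40 N, if the wrist force passes 120 N, or if a joint passes its speed limit or range.

## Working session

There is one attempt and no reset: what is moved stays moved. The work goes in short steps, Python scripts to look and compute and a tool call to move; the robot and the scene stay as the last step left them, time stands still between calls to the robot, and variables do not carry over. Pictures are saved under pics/ and viewed, at most 10 in all, crops included, and the job is handed in when it is done.

Besides the shell and the picture viewer there is one more tool, called after "Request:" as name(argument=value, ...) on one line, values as JSON. jog_arm: Moves the arm, as the interface text tells. Its arguments: {"type":"object","properties":{"commands":{"type":"array"}},"required":["commands"]}

```bash
mkdir -p pics; cat > h.py <<'E'
import numpy as np, cv2, pickle
from plant import robot
def snap(n, f):
    c=robot.capture(n); cv2.imwrite(f'pics/{f}.png', c['image'][:,:,::-1]); pickle.dump(c,open(f'pics/{f}.pkl','wb')); return c
def load(f): return pickle.load(open(f'pics/{f}.pkl','rb'))
def atz(c,u,v,z):
    d=c['R'].T@np.linalg.solve(c['camera_matrix'],[u,v,1.]); o=-c['R'].T@c['t']
    return o+d*(z-o[2])/d[2]
def proj(c,X):
    p=c['camera_matrix']@(c['R']@np.array(X)+c['t']); return p[:2]/p[2]
def crop(f,x,y,w,h,s,o):
    i=cv2.imread(f'pics/{f}.png')[y:y+h,x:x+w]; cv2.imwrite(f'pics/{o}.png',cv2.resize(i,None,fx=s,fy=s,interpolation=cv2.INTER_CUBIC))
E
python3 - <<'E'
from h import *
s=robot.sense(); print({k:np.round(v,3) for k,v in s.items()})
for n in('top','side'):
    c=snap(n,n+'0'); print(n,-c['R'].T@c['t'],c['R'].round(2).tolist())
E
```

```text
{'t': np.float64(0.0), 'joint_positions': array([ 1.041,  0.577,  0.025,  1.438, -0.015,  1.129, -0.056]), 'joint_vel': array([ 0.001, -0.   ,  0.001,  0.001, -0.001, -0.001, -0.   ]), 'effort': array([ 0.0000e+00, -7.6575e+01,  2.2510e+00, -2.8596e+01,  1.5000e-02,
        1.3000e-02, -0.0000e+00]), 'eef_pos': array([ 0.291, -0.609,  0.23 ]), 'tcp_rot': array([-0.001,  0.975,  0.221, -0.   ]), 'force': array([ 0.348, -0.675,  0.623]), 'ft_torque': array([ 0.024, -0.03 , -0.001]), 'grasp_force': np.float64(0.0), 'grip_width': np.float64(1.002)}
top [0.42846618 0.04309856 1.4435337 ] [[0.03, -1.0, 0.0], [-0.99, -0.03, -0.11], [0.11, -0.0, -0.99]]
side [0.46177505 1.00535557 0.6990251 ] [[-1.0, -0.09, -0.01], [-0.04, 0.52, -0.85], [0.08, -0.85, -0.52]]
```

View pics/top0.png

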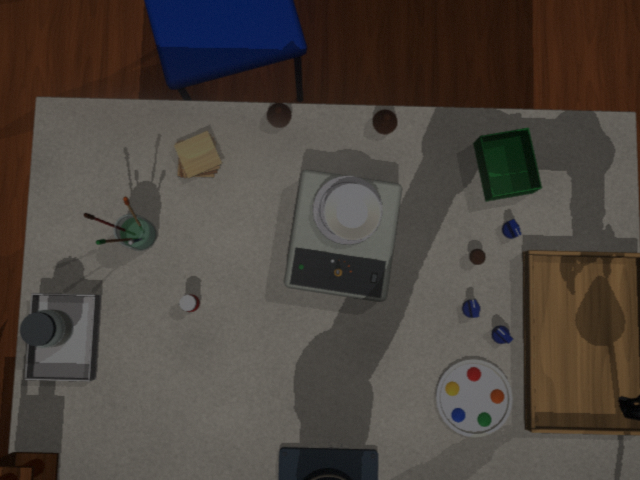

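View pics/side0.png

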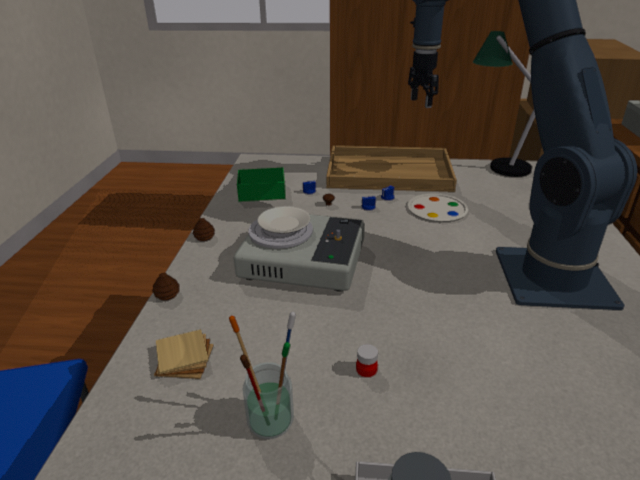

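The top view shows three blue knobs at (471,309), (501,334) and (511,229). The leftmost, at (471,309), is the one meant. The deck and spindle are near (338,272). Next I'll enlarge both areas in one picture.

```bash
python3 - <<'E'
from h import *
i=cv2.imread('pics/top0.png')
a=cv2.resize(i[285:335,446:496],None,fx=8,fy=8,interpolation=cv2.INTER_CUBIC)
b=cv2.resize(i[247:297,313:363],None,fx=8,fy=8,interpolation=cv2.INTER_CUBIC)
cv2.imwrite('pics/c1.png',cv2.convertScaleAbs(np.hstack([a,b]),alpha=1.6))
c=load('top0')
print(atz(c,471,309,.02),atz(c,338,272,.104), atz(c,338,272,.084))
# wheel housing corners top at ~80mm
for p in((303,171),(402,183),(384,300),(286,287)): print(p,atz(c,*p,.07))
E
```

```text
[ 0.44701134 -0.32973926  0.02      ] [ 0.52108831 -0.00923684  0.104     ] [ 0.52247122 -0.01001824  0.084     ]
(303, 171) [0.758372   0.07644087 0.07      ]
(402, 183) [ 0.73575884 -0.15590201  0.07      ]
(384, 300) [ 0.46188231 -0.11727104  0.07      ]
(286, 287) [0.48595855 0.10800125 0.07      ]
```

View pics/c1.png

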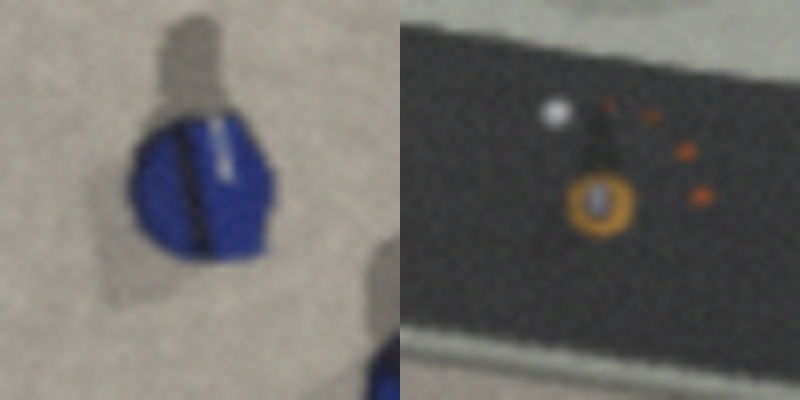

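The left half of the crop shows the knob with its pointer line from (215,120) to (228,180), pointing up in the picture, so about +0.2 rad in the world frame. The right half shows the spindle at (598,203), the off dot at (557,112) and the orange dots clockwise of it. I'll move above the knob for a close look.

Request:
jog_arm(commands=[[0, 0, -0.31, 0.26, 0.467, -0.1, 0.2], [0, 0, -0.31, 0.26, 0.467, -0.1, 0.2], [0, 0, -0.31, 0.26, 0.467, -0.1, 0.2], [0, 0, -0.31, 0.26, 0.467, -0.1, 0.2], [0, 0, -0.31, 0.26, 0.467, -0.1, 0.2]])

```text
t: 0.52
eef_pos: [0.3911, -0.4282, 0.1924]
tcp_rot: [-0.0, 0.995, 0.101, -0.0]
force: [0.9, 0.4, 0.3]
grip_width: 0.599
grasp_force: 0.0
```

Request:
jog_arm(commands=[[0, 0, 0, 0.093, 0.163, -0.04, 0.2], [0, 0, 0, 0.093, 0.163, -0.04, 0.2], [0, 0, 0, 0.093, 0.163, -0.04, 0.2], [0, 0, 0, 0.093, 0.163, -0.04, 0.2], [0, 0, 0, 0.093, 0.163, -0.04, 0.2]])

```text
t: 0.93
eef_pos: [0.4474, -0.3301, 0.1684]
tcp_rot: [-0.001, 0.995, 0.103, -0.0]
force: [-0.2, -1.2, -0.1]
grip_width: 0.598
grasp_force: 0.0
```

```bash
python3 - <<'E'
from h import *
c=snap('wrist','w1'); print(robot.sense()['eef_pos'],-c['R'].T@c['t'],c['R'].round(2).tolist())
i=c['image'].astype(int)
m=((i[:,:,2]>i[:,:,0]+40)&(i[:,:,2]>i[:,:,1]+40)).astype('uint8')
print(cv2.connectedComponentsWithStats(m)[2:])
E
```

```text
[ 0.44646484 -0.33210571  0.16879155] [ 0.52030178 -0.31347702  0.31154471] [[0.2, -0.98, -0.0], [-0.94, -0.2, 0.29], [-0.29, -0.06, -0.96]]
(array([[     0,      0,    640,    480, 303333],
       [   466,      0,     61,     46,   1597],
       [   495,      0,      3,      5,      6],
       [   499,      2,      1,      1,      1],
       [   490,      7,      1,      1,      1],
       [   494,      6,      3,      2,      3],
       [   496,      9,      1,      2,      2],
       [   498,      9,      2,      2,      2],
       [   501,      8,      1,      2,      2],
       [   491,     10,      1,      1,      1],
       [   491,     13,      3,      3,      3],
       [   494,     13,      3,      2,      3],
       [   499,     12,      1,      1,      1],
       [   499,     14,      1,      1,      1],
       [   493,     17,      2,      3,      3],
       [   497,     16,      3,      2,      3],
       [   501,     17,      2,      3,      4],
       [   491,     19,      1,      1,      1],
       [   497,     18,      1,      1,      1],
       [   495,     21,    
[... 2056 characters left out ...]
   [499.        ,  24.        ],
       [495.        ,  26.        ],
       [500.5       ,  26.5       ],
       [493.        ,  29.        ],
       [497.4       ,  29.4       ],
       [501.5       ,  30.5       ],
       [500.        ,  32.        ],
       [493.66666667,  35.66666667],
       [496.        ,  35.        ],
       [320.99606815, 226.65989515],
       [314.        , 205.        ],
       [317.2       , 204.8       ],
       [376.82362205, 291.06771654],
       [370.        , 282.        ],
       [371.        , 284.        ],
       [363.        , 286.        ],
       [366.        , 286.        ],
       [376.6875    , 289.90625   ],
       [377.        , 286.        ]]))
```

View pics/w1.png

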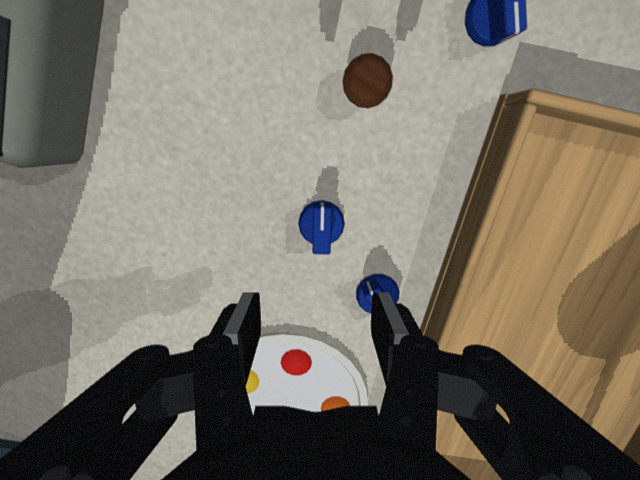

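The wrist picture shows the wanted knob centred at about (321,226), with its pointer line from (321,203) to (321,229) pointing up, well lined up with the tool. I'll fit the silhouette for pose.

```bash
cat >> h.py <<'E'
from scipy.optimize import minimize
def sil(c,x,y,yaw,z0,S=4):
    m=np.zeros((480*S,640*S),'uint8'); a=np.linspace(0,2*np.pi,60)
    R=lambda P:[[x+p*np.cos(yaw)-q*np.sin(yaw),y+p*np.sin(yaw)+q*np.cos(yaw),z0+r] for p,q,r in P]
    for P in ([(.022*np.cos(t),.022*np.sin(t),h) for t in a for h in(0,.01)],[(p,q,h) for p in(-.021,.021) for q in(-.008,.008) for h in(.01,.034)]):
        uv=np.array([proj(c,X) for X in R(P)],'float32')*S
        cv2.fillConvexPoly(m,cv2.convexHull(uv.astype(np.int32)),1)
    return cv2.resize(m*255,(640,480),interpolation=cv2.INTER_AREA)/255.
def fit(c,x,y,yaw,z0,thr=40):
    i=c['image'].astype(int); m=((i[:,:,2]>i[:,:,0]+thr)&(i[:,:,2]>i[:,:,1]+thr)).astype('uint8')
    u,v=proj(c,(x,y,z0+.015)).astype(int); w=np.zeros_like(m); w[max(v-60,0):v+60,max(u-60,0):u+60]=1; m=cv2.morphologyEx(m*w,cv2.MORPH_CLOSE,np.ones((5,5)))
    n,l,s,_=cv2.connectedComponentsWithStats(m); m=(l==1+np.argmax(s[1:,4]))
    f=lambda p:np.abs(sil(c,p[0]/1e3,p[1]/1e3,p[2]/30,z0)-m).sum()
    p0=np.array([x*1e3,y*1e3,yaw*30])
    r=minimize(f,p0,method='Nelder-Mead',options=dict(initial_simplex=[p0,p0+[4,0,0],p0+[0,4,0],p0+[0,0,4]],maxiter=120))
    return r.x/[1e3,1e3,30],r.fun,m.sum()
E
python3 - <<'E'
from h import *
c=load('w1'); print(fit(c,.447,-.33,.2,0))
c=load('top0'); print(fit(c,.447,-.33,.2,0,25))
for q in ((321,203),(321.5,229)): print(atz(load('w1'),*q,.034))
q=(313+(598-400)/8-.0,247+203/8); print('tip',atz(c,*q,.104))
print('dot',atz(c,313+157/8,247+112/8,.08),'bush',atz(c,313+200/8,247+206/8,.084))
E
```

```text
(array([ 0.44844633, -0.33251204,  0.29359211]), np.float64(312.79215686274506), np.int64(1649))
(array([ 0.4478885 , -0.33786156,  0.27735801]), np.float64(101.3921568627451), np.int64(200))
[ 0.47267986 -0.32777476  0.034     ]
[ 0.45087468 -0.33287632  0.034     ]
tip [ 0.52023138 -0.00869361  0.104     ]
dot [0.54765056 0.00265926 0.08      ] bush [ 0.52076068 -0.0100543   0.084     ]
```

```bash
python3 - <<'E'
from h import *
c=load('w1'); d=np.array([np.cos(.22),np.sin(.22),0])
print('tail->c',atz(c,321.5,253.5,.034)+.021*d, 'skirt L/R mid',(atz(c,299,224,.01)+atz(c,344,224,.01))/2,np.linalg.norm(atz(c,299,224,.01)-atz(c,344,224,.01)))
print('ptr end->c',atz(c,321,203.,.01)-.021*d)
for x in((.4484,-.3325,.29),(.449,-.332,.22)):
  s=sil(c,*x,0)>.5; ys,xs=np.where(s); print(xs.min(),xs.max(),ys.min(),ys.max())
crop('w1',281,180,80,90,6,'c2')
E
```

```text
tail->c [ 0.44977997 -0.33292197  0.034     ] skirt L/R mid [ 0.44953077 -0.33355297  0.01      ] 0.04156013333339291
ptr end->c [ 0.44806802 -0.33359394  0.01      ]
296 343 199 255
296 343 198 253
```

View pics/c2.png

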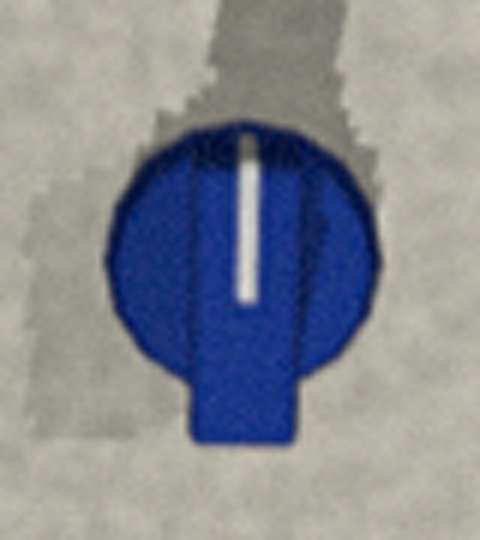

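The crop shows the bar running along the image columns from 192 to 298 and centred at 245, so its yaw matches the tool. The knob centre is about (0.449,-0.333). I'll go down and grasp.

Request:
jog_arm(commands=[[0, 0, 0, 0.004, -0.0015, -0.12, 0.1], [0, 0, 0, 0.004, -0.0015, -0.18, 0.1], [0, 0, 0, 0.004, -0.0015, -0.23, 0.1], [0, 0, 0, 0.004, -0.0015, -0.257, 0.1], [0, 0, 0, 0.004, -0.0015, -0.257, 0.1]])

```text
t: 1.4
eef_pos: [0.445, -0.3331, 0.0097]
tcp_rot: [-0.002, 0.995, 0.1, -0.004]
force: [-0.3, 0.6, 0.3]
grip_width: 0.552
grasp_force: 0.0
```

Request:
jog_arm(commands=[[0, 0, 0, 0, 0, 0, 0.1], [0, 0, 0, 0, 0, 0, -1], [0, 0, 0, 0, 0, 0, -1], [0, 0, 0, 0, 0, 0, -1], [0, 0, 0, 0, 0, 0, -1]])

```text
t: 1.82
eef_pos: [0.4499, -0.3345, 0.0172]
tcp_rot: [0.001, 0.995, 0.101, 0.002]
force: [-0.4, -0.6, 6.0]
grip_width: 0.17
grasp_force: 59.4
```

Request:
jog_arm(commands=[[0, 0, 0, 0, 0, 0, -1], [0, 0, 0, 0, 0, 0, -1], [0, 0, 0, 0, 0, 0, -1]])

```text
t: 2.07
eef_pos: [0.4499, -0.3345, 0.0172]
tcp_rot: [0.001, 0.995, 0.101, 0.002]
force: [-0.7, -0.5, 6.0]
grip_width: 0.173
grasp_force: 59.4
```

Gripped: opening 0.17 (about 15 mm) at 59 N. Now lift, and carry towards the wheel so that the wrist camera sees the spindle.

Request:
jog_arm(commands=[[0, 0, 0, 0, 0, 0.06, -1], [0, 0, 0, 0, 0, 0.12, -1], [0, 0, 0, 0, 0.06, 0.18, -1], [0, 0, 0, 0, 0.12, 0.2, -1], [0, 0, 0, 0, 0.18, 0.2, -1]])

```text
t: 2.48
eef_pos: [0.4507, -0.2262, 0.1396]
tcp_rot: [0.002, 0.995, 0.099, 0.004]
force: [2.4, 1.0, -1.9]
grip_width: 0.172
grasp_force: 59.1
```

Request:
jog_arm(commands=[[0, 0, 0, 0, 0.07, 0.1, -1], [0, 0, 0, 0, 0.14, 0.1, -1], [0, 0, 0, 0, 0.21, 0.1, -1], [0, 0, 0, 0, 0.28, 0.1, -1], [0, 0, 0, 0, 0.34, 0.1, -1]])

```text
t: 2.9
eef_pos: [0.4491, -0.0369, 0.1969]
tcp_rot: [0.0, 0.995, 0.101, 0.002]
force: [1.2, 0.5, -1.2]
grip_width: 0.171
grasp_force: 59.2
```

Request:
jog_arm(commands=[[0, 0, 0, 0, 0, 0, -1], [0, 0, 0, 0, 0, 0, -1], [0, 0, 0, 0, 0, 0, -1]])

```text
t: 3.15
eef_pos: [0.449, -0.0388, 0.1955]
tcp_rot: [0.0, 0.995, 0.101, 0.001]
force: [-0.2, -0.1, -1.3]
grip_width: 0.172
grasp_force: 59.2
```

```bash
python3 - <<'E'
from h import *
c=snap('wrist','w2'); s=robot.sense(); print(s['eef_pos'],s['tcp_rot'],s['force'],proj(c,(.5205,-.0095,.09)))
E
```

```text
[ 0.4489449  -0.03955975  0.19525351] [3.02084719e-04 9.94941329e-01 1.00454807e-01 7.01329174e-04] [ 0.22599155 -0.60936347 -1.78313657] [297.29801935 139.56074231]
```

View pics/w2.png

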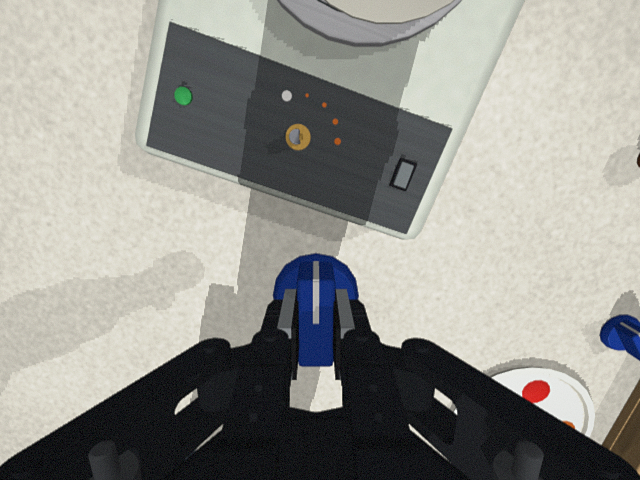

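The knob is held straight, seen at (316,310). The spindle and bushing are at (298,137) and the off dot is at (287,96). Enlarging the spindle to look for the flat.

```bash
python3 - <<'E'
from h import *
i=cv2.imread('pics/w2.png')
a=cv2.resize(i[85:155,265:345],None,fx=5,fy=5,interpolation=cv2.INTER_CUBIC)
b=cv2.resize(i[118:156,279:319],None,fx=10,fy=10,interpolation=cv2.INTER_CUBIC)[:350]
k=cv2.resize(i[250:330,266:366],None,fx=4,fy=4,interpolation=cv2.INTER_CUBIC)
o=np.zeros((600,800,3),'uint8'); o[:350,:400]=a; o[:350,400:]=cv2.convertScaleAbs(b,alpha=1.5); o[350:,:400]=k[:250]
cv2.imwrite('pics/c3.png',o)
E
```

```text
(no output)
```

View pics/c3.png

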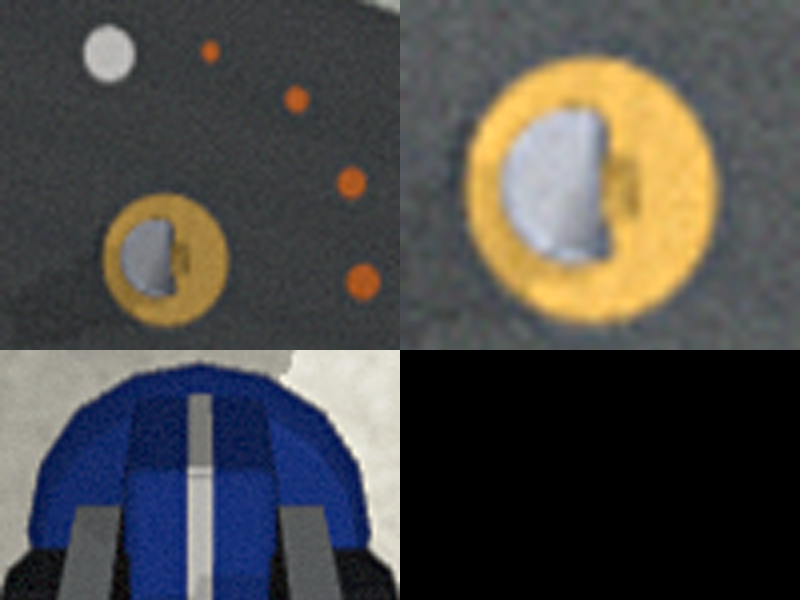

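The flat is plain to see: it faces right in the image, with the catch at (625,185) and the flat edge near vertical at x≈606. That puts it at about -1.37 rad in the world, 1.85 rad clockwise of the dot. The bushing is centred at w2 pixel (298.2,137.0).

```bash
python3 - <<'E'
from h import *
c=load('w2'); tcp=np.array([.449,-.0393,.1954])
b=atz(c,298.2,137,.084); t=atz(c,297.1,136.4,.104); d=atz(c,286.8,95.8,.08); print('bush',b,'tip',t,'dot',d,np.linalg.norm((d-b)[:2]))
off=np.arctan2(*(d-b)[1::-1]); print('off yaw',off)
e=[atz(c,279+(u-400)/10,118+v/10,.104) for u,v in((604,108),(608,258))]; v=e[0]-e[1]; print('flat',np.arctan2(v[1],v[0])-np.pi/2, np.linalg.norm(v))
f=lambda z:(atz(c,316,260.8,z+.01)-atz(c,316,280,z+.034))[:2]
zs=np.linspace(.15,.21,61); z=zs[np.argmin([np.linalg.norm(f(q)) for q in zs])]
for z in (z,.178,.181):
  p=atz(c,316,260.8,z+.01);p2=atz(c,316,280,z+.034); y=2*np.arctan2(.1005,.995); dd=np.array([np.cos(y),np.sin(y),0])
  print(z,'centre-TCP',p-.021*dd-tcp,p2-.021*dd-tcp)
  print('skirt w',np.linalg.norm(atz(c,273,290,z+.01)-atz(c,358.5,290,z+.01)))
print(y,robot.sense()['joint_positions'])
E
```

```text
bush [ 0.52234536 -0.00950482  0.084     ] tip [ 0.52251169 -0.00971252  0.104     ] dot [0.54816307 0.00383463 0.08      ] 0.029060203523706384
off yaw 0.4769010093783854
flat -1.3542916946776393 0.009526834564064533
0.173 centre-TCP [-0.00294208  0.00122511 -0.0124    ] [-0.00296121  0.00127858  0.0116    ]
skirt w 0.04333159604664977
0.178 centre-TCP [-0.00117945  0.00159938 -0.0074    ] [-0.00087697  0.00171896  0.0166    ]
skirt w 0.04194126795666073
0.181 centre-TCP [-0.00012187  0.00182395 -0.0044    ] [0.00037357 0.00198319 0.0196    ]
skirt w 0.0411070711026673
0.2013272550743756 [-0.04612572  0.2896733   0.03813577  2.0552238  -0.01458488  0.7954959
 -1.36893125]
```

The flat is at -1.354 rad and off is at +0.477 rad (dot radius 29.06 mm, as it should be). With this grasp, joint 7 would have to go to about -2.93, past its range, so the knob needs to be set down and regrasped half a turn round.

Request:
jog_arm(commands=[[0, 0, 0, 0, -0.07, 0, -1], [0, 0, 0, 0, -0.14, 0, -1], [0, 0, 0, 0, -0.2, -0.02, -1], [0, 0, 0, 0, -0.25, -0.06, -1], [0, 0, 0, 0, -0.27, -0.12, -1]])

```text
t: 3.62
eef_pos: [0.4495, -0.2083, 0.1241]
tcp_rot: [0.003, 0.995, 0.097, 0.003]
force: [1.9, -1.1, -0.3]
grip_width: 0.171
grasp_force: 59.2
```

Request:
jog_arm(commands=[[0, 0, 0, 0, 0, -0.06, -1], [0, 0, 0, 0, 0, -0.11, -1], [0, 0, 0, 0, 0, -0.14, -1], [0, 0, 0, 0, 0, -0.16, -1], [0, 0, 0, 0, 0, -0.165, -1]])

```text
t: 4.03
eef_pos: [0.4472, -0.2021, 0.0216]
tcp_rot: [-0.0, 0.995, 0.099, -0.002]
force: [-0.7, -0.1, -1.1]
grip_width: 0.169
grasp_force: 59.1
```

Request:
jog_arm(commands=[[0, 0, 0, 0, 0, 0, -1], [0, 0, 0, 0, 0, 0, -1], [0, 0, 0, 0, 0, 0, -1]])

```text
t: 4.28
eef_pos: [0.4493, -0.2013, 0.0245]
tcp_rot: [0.0, 0.995, 0.101, 0.001]
force: [-0.0, -0.1, -0.2]
grip_width: 0.166
grasp_force: 59.1
```

Request:
jog_arm(commands=[[0, 0, 0, 0, 0, -0.006, -1], [0, 0, 0, 0, 0, -0.013, -1], [0, 0, 0, 0, 0, -0.013, -1]])

```text
t: 4.53
eef_pos: [0.4498, -0.201, 0.0164]
tcp_rot: [0.001, 0.995, 0.101, 0.001]
force: [-0.1, -1.0, 8.7]
grip_width: 0.168
grasp_force: 61.8
```

Request:
jog_arm(commands=[[0, 0, 0, 0, 0, 0, 0.2], [0, 0, 0, 0, 0, 0, 0.2], [0, 0, 0, 0, 0, 0, 0.2], [0, 0, 0, 0, 0, 0.03, 0.2], [0, 0, 0, 0, 0, 0.08, 0.2]])

```text
t: 4.95
eef_pos: [0.4473, -0.1998, 0.062]
tcp_rot: [-0.001, 0.995, 0.101, -0.002]
force: [0.4, -0.1, 0.3]
grip_width: 0.599
grasp_force: 0.0
```

Request:
jog_arm(commands=[[0, 0, 0.16, 0, 0, 0.03, 0.2], [0, 0, 0.32, 0, 0, 0.03, 0.2], [0, 0, 0.48, 0, 0, 0.03, 0.2], [0, 0, 0.64, 0, 0, 0.03, 0.2], [0, 0, 0.795, 0, 0, 0.03, 0.2]])

```text
t: 5.37
eef_pos: [0.4489, -0.2005, 0.0818]
tcp_rot: [0.0, 0.914, 0.405, 0.0]
force: [-0.2, -0.3, 0.4]
grip_width: 0.599
grasp_force: 0.0
```

Request:
jog_arm(commands=[[0, 0, 0.16, 0, 0, 0, 0.2], [0, 0, 0.32, 0, 0, 0, 0.2], [0, 0, 0.48, 0, 0, 0, 0.2], [0, 0, 0.64, 0, 0, 0, 0.2], [0, 0, 0.795, 0, 0, 0, 0.2]])

```text
t: 5.78
eef_pos: [0.4488, -0.2005, 0.0816]
tcp_rot: [-0.0, 0.746, 0.666, -0.0]
force: [-0.3, -0.3, 0.0]
grip_width: 0.599
grasp_force: 0.0
```

Request:
jog_arm(commands=[[0, 0, 0.16, 0, 0, 0, 0.2], [0, 0, 0.32, 0, 0, 0, 0.2], [0, 0, 0.48, 0, 0, 0, 0.2], [0, 0, 0.64, 0, 0, 0, 0.2], [0, 0, 0.795, 0, 0, 0, 0.2]])

```text
t: 6.2
eef_pos: [0.4487, -0.2006, 0.0816]
tcp_rot: [-0.0, 0.506, 0.863, -0.0]
force: [0.1, 0.1, 0.4]
grip_width: 0.603
grasp_force: 0.0
```

Request:
jog_arm(commands=[[0, 0, 0.16, 0, 0, 0, 0.2], [0, 0, 0.32, 0, 0, 0, 0.2], [0, 0, 0.48, 0, 0, 0, 0.2], [0, 0, 0.64, 0, 0, 0, 0.2], [0, 0, 0.795, 0, 0, 0, 0.2]])

```text
t: 6.62
eef_pos: [0.4487, -0.2006, 0.0816]
tcp_rot: [-0.0, 0.216, 0.976, -0.0]
force: [-0.1, 0.2, -0.4]
grip_width: 0.6
grasp_force: 0.0
```

Request:
jog_arm(commands=[[0, 0, 0.16, 0, 0, 0, 0.2], [0, 0, 0.32, 0, 0, 0, 0.2], [0, 0, 0.48, 0, 0, 0, 0.2], [0, 0, 0.64, 0, 0, 0, 0.2], [0, 0, 0.82, 0, 0, 0, 0.2]])

```text
t: 7.03
eef_pos: [0.4487, -0.2007, 0.0815]
tcp_rot: [-0.0, -0.095, 0.996, -0.0]
force: [1.5, -0.0, -0.5]
grip_width: 0.599
grasp_force: 0.0
```

Request:
jog_arm(commands=[[0, 0, 0, 0, 0, 0, 0.2], [0, 0, 0, 0, 0, 0, 0.2], [0, 0, 0, 0, 0, 0, 0.2]])

```text
t: 7.28
eef_pos: [0.4488, -0.2006, 0.0815]
tcp_rot: [-0.0, -0.089, 0.996, 0.0]
force: [0.2, -0.4, 0.0]
grip_width: 0.605
grasp_force: 0.0
```

```bash
python3 - <<'E'
from h import *
c=snap('wrist','w3'); s=robot.sense(); q=s['tcp_rot']; print(s['eef_pos'],q,'yaw',2*np.arctan2(q[2],q[1]),s['joint_positions'])
for z in(.0,):
  r=fit(c,.449,-.2,.2,0); print(r)
cv2.imwrite('pics/w3c.png',c['image'][:,:,::-1])
E
```

```text
[ 0.44880619 -0.20057576  0.0816    ] [-7.13127589e-05 -8.97620917e-02  9.95963233e-01 -3.52809486e-05] yaw 3.3213587938603992 [ 0.88538056  0.62725871 -0.84304278  2.06929116  0.69612417  0.75263227
  1.35051261]
(array([ 0.44965627, -0.19909792,  0.17296746]), np.float64(496.8588235294118), np.int64(3227))
```

View pics/w3.png

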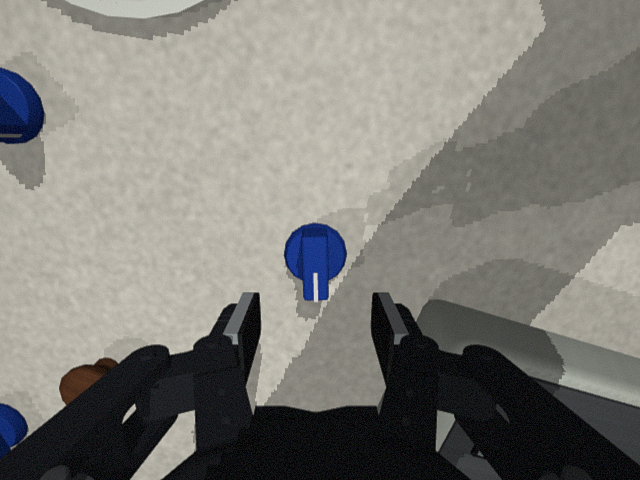

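The knob stands upright at (315,262), pointer now towards the gripper, bar centred between the pads (240 and 390). Going down and regrasping.

Request:
jog_arm(commands=[[0, 0, 0, 0, 0, -0.06, 0.1], [0, 0, 0, 0, 0, -0.1, 0.1], [0, 0, 0, 0, 0, -0.108, 0.1], [0, 0, 0, 0, 0, -0.108, 0.1], [0, 0, 0, 0, 0, -0.108, -1]])

```text
t: 7.75
eef_pos: [0.4493, -0.2002, 0.0175]
tcp_rot: [0.0, -0.091, 0.996, -0.0]
force: [0.8, 0.4, 0.5]
grip_width: 0.427
grasp_force: 0.0
```

Request:
jog_arm(commands=[[0, 0, 0, 0, 0, 0, -1], [0, 0, 0, 0, 0, 0, -1], [0, 0, 0, 0, 0, 0, -1], [0, 0, 0, 0, 0, 0, -1], [0, 0, 0, 0, 0, 0, -1]])

```text
t: 8.17
eef_pos: [0.4497, -0.2007, 0.0183]
tcp_rot: [0.001, -0.091, 0.996, -0.001]
force: [-0.5, 0.9, 5.3]
grip_width: 0.17
grasp_force: 58.8
```

Request:
jog_arm(commands=[[0, 0, 0, 0, 0, 0.06, -1], [0, 0, 0, 0, 0, 0.12, -1], [0, 0, -0.15, 0, 0, 0.18, -1], [0, 0, -0.3, 0, 0, 0.24, -1], [0, 0, -0.45, 0, 0.05, 0.26, -1]])

```text
t: 8.58
eef_pos: [0.4504, -0.1753, 0.1774]
tcp_rot: [0.003, 0.092, 0.996, -0.001]
force: [1.7, 0.1, -3.1]
grip_width: 0.164
grasp_force: 59.3
```

Request:
jog_arm(commands=[[0, 0, -0.15, 0.03, 0.05, 0.03, -1], [0, 0, -0.3, 0.07, 0.1, 0.03, -1], [0, 0, -0.45, 0.1, 0.15, 0.03, -1], [0, 0, -0.6, 0.138, 0.194, 0.03, -1], [0, 0, -0.75, 0.138, 0.194, 0.03, -1]])

```text
t: 9.0
eef_pos: [0.5356, -0.0466, 0.1929]
tcp_rot: [0.002, 0.37, 0.929, 0.003]
force: [1.0, 1.4, 0.2]
grip_width: 0.17
grasp_force: 59.3
```

Request:
jog_arm(commands=[[0, 0, -0.15, 0, 0, 0, -1], [0, 0, -0.3, 0, 0, 0, -1], [0, 0, -0.45, 0, 0, 0, -1], [0, 0, -0.6, 0, 0, 0, -1], [0, 0, -0.74, 0, 0, 0, -1]])

```text
t: 9.42
eef_pos: [0.5316, -0.0539, 0.1918]
tcp_rot: [0.0, 0.623, 0.782, 0.0]
force: [0.6, -0.5, -1.2]
grip_width: 0.167
grasp_force: 59.3
```

Request:
jog_arm(commands=[[0, 0, 0, 0, 0, 0, -1], [0, 0, 0, 0, 0, 0, -1], [0, 0, 0, 0, 0, 0, -1]])

```text
t: 9.67
eef_pos: [0.5316, -0.0541, 0.1913]
tcp_rot: [0.0, 0.62, 0.785, 0.0]
force: [-0.5, -0.8, -1.1]
grip_width: 0.171
grasp_force: 59.3
```

```bash
python3 - <<'E'
from h import *
c=snap('wrist','w4'); s=robot.sense(); q=s['tcp_rot']; print(s['eef_pos'],q,'yaw',2*np.arctan2(q[2],q[1]),s['joint_positions'],s['force'])
p=s['eef_pos']
u=proj(c,(.5224,-.0097,.09)); k=proj(c,p-[0,0,.0]); print(u,k)
i=cv2.imread('pics/w4.png')
def w(u,n,m,f): x,y=int(u[0]-n/2),int(u[1]-m/2); print('crop',x,y,f); return cv2.resize(i[y:y+m,x:x+n],None,fx=f,fy=f,interpolation=cv2.INTER_CUBIC)
a=w(u,50,60,8); b=w(k,100,150,4)
o=np.zeros((600,800,3),'uint8'); o[:a.shape[0],:400]=cv2.convertScaleAbs(a,alpha=1.4); o[:b.shape[0],400:]=cv2.convertScaleAbs(b,alpha=1.4); cv2.imwrite('pics/c4.png',o)
E
```

```text
[ 0.53164641 -0.05411246  0.19117989] [1.37758010e-04 6.19925378e-01 7.84660743e-01 1.57235446e-04] yaw 1.8042974206060787 [ 0.38965812  0.44694948 -0.54243881  1.85155701  0.28423299  0.91992711
 -0.04980492] [ 0.16685885  0.00148754 -1.27950832]
[317.1506844  185.63338712] [315.48285537 308.85833334]
crop 292 155 8
crop 265 233 4
```

View pics/c4.png

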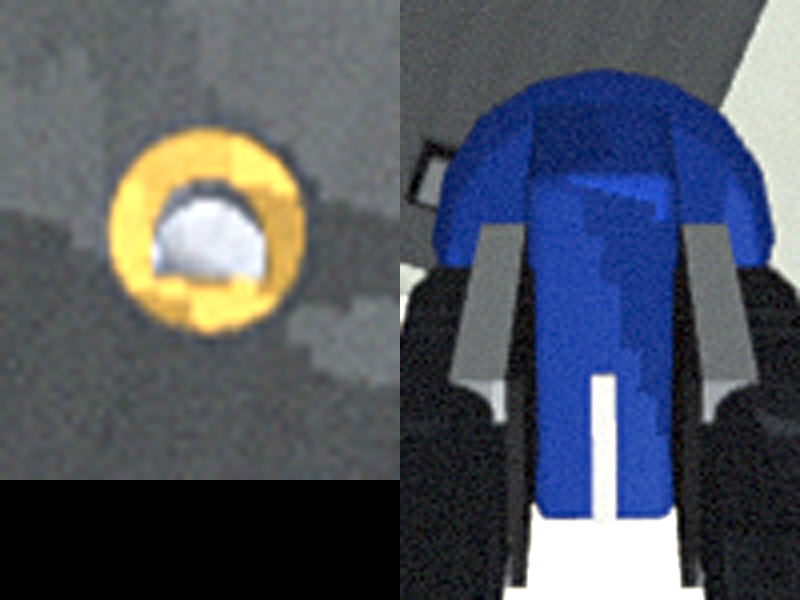

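The crop shows the bushing centred at w4 pixel (317.8,183.8) with the flat facing down, the way the pointer points. The bar's top ends are at (316.0,276.8) and (316.2,362.2), straight between the pads.

```bash
python3 - <<'E'
from h import *
c=load('w4'); tcp=np.array([.5316,-.0541,.1912])
b=atz(c,317.8,183.75,.084); print('bush',b)
t=[atz(c,292+u/8,155+v/8,.104) for u,v in((158,277),(265,275))]; v=t[0]-t[1]; print('flat',np.arctan2(v[1],v[0])+np.pi/2,'flat len',np.linalg.norm(v), 'tipcentre', atz(c,292+208/8,155+254/8,.104))
for zt in(.201,.204,.207,.21):
  A=atz(c,316,276.75,zt);B=atz(c,316.25,362.25,zt); m=(A+B)/2; print(zt,np.linalg.norm(A-B),'yaw',np.arctan2(*(B-A)[1::-1]),'c-tcp',(m-tcp)[:2],'shift needed',(b-m)[:2])
E
```

```text
bush [ 0.52275363 -0.00897207  0.084     ]
flat -1.3188991800021577 flat len 0.009158949768885144 tipcentre [ 0.52265504 -0.00859897  0.104     ]
0.201 0.043030547570565465 yaw -1.3342649594283786 c-tcp [ 0.00054606 -0.00088897] shift needed [-0.00939243  0.04601689]
0.204 0.04206339422290539 yaw -1.3342649594283778 c-tcp [0.00013641 0.0007976 ] shift needed [-0.00898278  0.04433033]
0.207 0.04109624087524534 yaw -1.334264959428377 c-tcp [-0.00027325  0.00248416] shift needed [-0.00857312  0.04264377]
0.21 0.04012908752758524 yaw -1.3342649594283789 c-tcp [-0.0006829   0.00417072] shift needed [-0.00816347  0.0409572 ]
```

Request:
jog_arm(commands=[[0, 0, 0, -0.007, 0.036, 0, -1], [0, 0, 0, -0.0148, 0.0728, 0, -1], [0, 0, 0, -0.0148, 0.0728, -0.05, -1], [0, 0, 0, -0.0148, 0.0728, -0.09, -1], [0, 0, 0, -0.0148, 0.0728, -0.093, -1]])

```text
t: 10.13
eef_pos: [0.5206, -0.0106, 0.1319]
tcp_rot: [-0.002, 0.62, 0.785, -0.002]
force: [-1.4, -0.1, -2.0]
grip_width: 0.17
grasp_force: 59.2
```

Request:
jog_arm(commands=[[0, 0, 0, 0, 0, 0, -1], [0, 0, 0, 0, 0, 0, -1], [0, 0, 0, 0, 0, 0, -1]])

```text
t: 10.38
eef_pos: [0.5237, -0.0106, 0.1363]
tcp_rot: [0.001, 0.621, 0.784, 0.001]
force: [0.0, -0.4, -0.4]
grip_width: 0.17
grasp_force: 59.2
```

```bash
python3 - <<'E'
from h import *
s=robot.sense(); print(s['eef_pos'])
for n in('side','top'):
  c=snap(n,n+'5'); i=cv2.imread(f'pics/{n}5.png'); u=proj(c,(.5227,-.0104,.11)); x,y=int(u[0]-20),int(u[1]-30); print(n,u,x,y)
  o=cv2.resize(i[y:y+60,x:x+40],None,fx=10,fy=10,interpolation=cv2.INTER_CUBIC); A=o if n=='side' else np.hstack([A,o])
cv2.imwrite('pics/c5.png',cv2.convertScaleAbs(A,alpha=1.4))
E
```

```text
[ 0.52369044 -0.01059224  0.1363435 ]
side [337.17706294 227.95316055] 317 197
top [338.64424623 271.1106586 ] 318 241
```

View pics/c5.png

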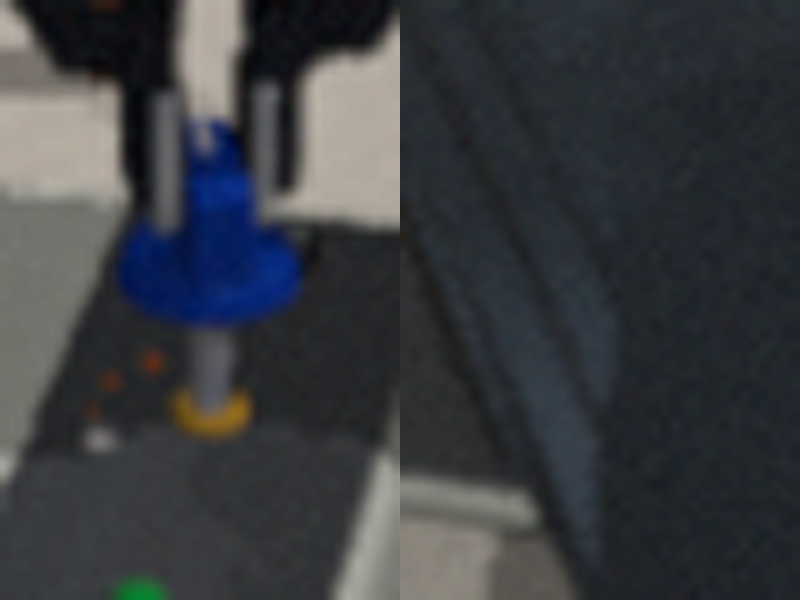

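The side view shows the knob right above the spindle: skirt centre x=210, bushing 211, spindle 213. The top view is blocked by the arm. Now down with a light touch.

Request:
jog_arm(commands=[[0, 0, 0, -0.001, 0, -0.009, -1], [0, 0, 0, -0.001, 0, -0.017, -1], [0, 0, 0, -0.001, 0, -0.02, -1], [0, 0, 0, -0.001, 0, -0.021, -1], [0, 0, 0, -0.001, 0, -0.021, -1]])

```text
t: 10.9
eef_pos: [0.522, -0.0104, 0.1221]
tcp_rot: [-0.0, 0.621, 0.784, -0.0]
force: [0.6, 1.0, -1.3]
grip_width: 0.173
grasp_force: 59.2
```

Request:
jog_arm(commands=[[0, 0, 0, 0, 0, -0.0015, -1], [0, 0, 0, 0, 0, -0.003, -1], [0, 0, 0, 0, 0, -0.003, -1]])

```text
t: 11.15
eef_pos: [0.5222, -0.0104, 0.1206]
tcp_rot: [0.0, 0.621, 0.784, 0.0]
force: [0.0, 0.2, -1.3]
grip_width: 0.167
grasp_force: 59.2
```

Request:
jog_arm(commands=[[0, 0, 0, 0, 0, -0.0015, -1], [0, 0, 0, 0, 0, -0.003, -1], [0, 0, 0, 0, 0, -0.003, -1]])

```text
t: 11.4
eef_pos: [0.5224, -0.0106, 0.1188]
tcp_rot: [0.0, 0.621, 0.784, 0.0]
force: [1.0, -0.6, -2.7]
grip_width: 0.171
grasp_force: 59.3
```

Request:
jog_arm(commands=[[0, 0, 0, 0, 0, -0.0015, -1], [0, 0, 0, 0, 0, -0.002, -1], [0, 0, 0, 0, 0, -0.002, -1]])

```text
t: 11.65
eef_pos: [0.5224, -0.0106, 0.1176]
tcp_rot: [0.0, 0.621, 0.784, 0.0]
force: [1.7, -1.3, -1.8]
grip_width: 0.173
grasp_force: 59.2
```

The only load is a slight sideways force, so I'll ease towards +x, -y and keep going down.

Request:
jog_arm(commands=[[0, 0, 0, 0.0005, -0.0005, 0, -1], [0, 0, 0, 0.001, -0.001, -0.0015, -1], [0, 0, 0, 0.001, -0.001, -0.003, -1], [0, 0, 0, 0.001, -0.001, -0.003, -1]])

```text
t: 11.98
eef_pos: [0.5226, -0.011, 0.1156]
tcp_rot: [-0.0, 0.621, 0.784, -0.0]
force: [0.5, -0.4, -1.0]
grip_width: 0.171
grasp_force: 59.2
```

Request:
jog_arm(commands=[[0, 0, 0, 0, 0, -0.0015, -1], [0, 0, 0, 0, 0, -0.003, -1], [0, 0, 0, 0, 0, -0.003, -1]])

```text
t: 12.23
eef_pos: [0.5226, -0.011, 0.1138]
tcp_rot: [-0.0, 0.621, 0.784, -0.0]
force: [-0.6, 0.9, -1.1]
grip_width: 0.166
grasp_force: 59.2
```

Free fall into the D. Next comes the catch.

Request:
jog_arm(commands=[[0, 0, 0, 0, 0, -0.0015, -1], [0, 0, 0, 0, 0, -0.003, -1], [0, 0, 0, 0, 0, -0.004, -1], [0, 0, 0, 0, 0, -0.004, -1]])

```text
t: 12.57
eef_pos: [0.5228, -0.0112, 0.1115]
tcp_rot: [0.0, 0.621, 0.784, -0.0]
force: [-0.1, -0.7, -1.6]
grip_width: 0.169
grasp_force: 59.2
```

Request:
jog_arm(commands=[[0, 0, 0, 0, 0, -0.0015, -1], [0, 0, 0, 0, 0, -0.003, -1], [0, 0, 0, 0, 0, -0.004, -1], [0, 0, 0, 0, 0, -0.004, -1]])

```text
t: 12.9
eef_pos: [0.5231, -0.0112, 0.1093]
tcp_rot: [0.0, 0.621, 0.784, 0.0]
force: [1.2, -2.2, 0.7]
grip_width: 0.173
grasp_force: 59.6
```

Request:
jog_arm(commands=[[0, 0, 0, 0.0005, -0.0005, -0.0015, -1], [0, 0, 0, 0.0005, -0.0005, -0.003, -1], [0, 0, 0, 0.0005, -0.0005, -0.004, -1], [0, 0, 0, 0.0005, -0.0005, -0.004, -1]])

```text
t: 13.23
eef_pos: [0.523, -0.0113, 0.1066]
tcp_rot: [-0.0, 0.621, 0.784, -0.0]
force: [0.8, -0.4, -1.2]
grip_width: 0.175
grasp_force: 59.3
```

Request:
jog_arm(commands=[[0, 0, 0, 0, 0, -0.0015, -1], [0, 0, 0, 0, 0, -0.003, -1], [0, 0, 0, 0, 0, -0.003, -1]])

```text
t: 13.48
eef_pos: [0.5228, -0.0113, 0.1046]
tcp_rot: [-0.0, 0.621, 0.784, -0.0]
force: [1.4, -2.0, -4.7]
grip_width: 0.17
grasp_force: 58.9
```

Past the catch, which now pulls the knob down. I'll follow until it sits on the bushing.

Request:
jog_arm(commands=[[0, 0, 0, 0, 0, -0.001, -1], [0, 0, 0, 0, 0, -0.002, -1], [0, 0, 0, 0, 0, -0.002, -1]])

```text
t: 13.73
eef_pos: [0.5229, -0.0113, 0.1037]
tcp_rot: [-0.0, 0.621, 0.784, -0.0]
force: [0.7, 0.4, -2.2]
grip_width: 0.169
grasp_force: 59.1
```

Request:
jog_arm(commands=[[0, 0, 0, 0, 0, -0.001, -1], [0, 0, 0, 0, 0, -0.002, -1], [0, 0, 0, 0, 0, -0.002, -1]])

```text
t: 13.98
eef_pos: [0.523, -0.0112, 0.1025]
tcp_rot: [-0.0, 0.621, 0.784, 0.0]
force: [-0.2, 0.2, -1.2]
grip_width: 0.174
grasp_force: 59.1
```

Request:
jog_arm(commands=[[0, 0, 0, 0, 0, -0.001, -1], [0, 0, 0, 0, 0, -0.002, -1], [0, 0, 0, 0, 0, -0.002, -1]])

```text
t: 14.23
eef_pos: [0.5232, -0.0112, 0.1023]
tcp_rot: [0.0, 0.621, 0.784, 0.0]
force: [-4.4, -0.3, 9.9]
grip_width: 0.167
grasp_force: 60.8
```

Request:
jog_arm(commands=[[0, 0, 0, 0, 0, -0.001, -1], [0, 0, 0, 0, 0, -0.001, -1], [0, 0, 0, 0, 0, -0.001, -1]])

```text
t: 14.48
eef_pos: [0.5232, -0.0112, 0.1022]
tcp_rot: [0.001, 0.621, 0.784, 0.0]
force: [-4.8, 0.2, 17.6]
grip_width: 0.171
grasp_force: 61.8
```

The knob seats firmly at TCP z 0.102 m, so it is home. I'll ease the press and turn anticlockwise from -1.34 to +0.477 rad, about 104°.

Request:
jog_arm(commands=[[0, 0, 0, 0, 0, 0.002, -1], [0, 0, 0.15, 0.0003, 0.0002, 0.002, -1], [0, 0, 0.3, 0.0006, 0.0003, 0.002, -1], [0, 0, 0.45, 0.0009, 0.0005, 0.002, -1], [0, 0, 0.6, 0.001, 0.0007, 0.002, -1]])

```text
t: 14.9
eef_pos: [0.5237, -0.011, 0.1023]
tcp_rot: [0.0, 0.418, 0.908, -0.0]
force: [-1.6, -0.3, 2.8]
grip_width: 0.165
grasp_force: 59.7
```

```bash
python3 - <<'E'
from h import *
s=robot.sense(); q=s['tcp_rot']; print(s['eef_pos'],'yaw',2*np.arctan2(q[2],q[1])-np.pi,s['joint_positions'],s['force'],s['ft_torque'])
E
```

```text
[ 0.5236896  -0.01104332  0.10230472] yaw -0.8635220454192689 [ 0.34909397  0.57081928 -0.62233969  1.97532097  0.48351067  0.74555148
  0.14506357] [-1.59367074 -0.31559331  2.75468071] [-0.01045436  0.36337417 -0.05834713]
```

Request:
jog_arm(commands=[[0, 0, 0.15, 0.0002, 0.0003, 0, -1], [0, 0, 0.3, 0.0003, 0.0006, 0, -1], [0, 0, 0.45, 0.0005, 0.0008, 0, -1], [0, 0, 0.6, 0.0006, 0.001, 0, -1], [0, 0, 0.75, 0.0006, 0.0013, 0, -1]])

```text
t: 15.32
eef_pos: [0.524, -0.0104, 0.1023]
tcp_rot: [0.0, 0.137, 0.991, -0.0]
force: [-2.5, -0.1, 2.9]
grip_width: 0.164
grasp_force: 59.8
```

Request:
jog_arm(commands=[[0, 0, 0.15, 0, 0.0003, 0, -1], [0, 0, 0.3, 0, 0.0006, 0, -1], [0, 0, 0.45, -0.0001, 0.0008, 0, -1], [0, 0, 0.6, -0.0002, 0.001, 0, -1], [0, 0, 0.75, -0.0002, 0.0013, 0, -1]])

```text
t: 15.73
eef_pos: [0.5239, -0.0098, 0.1023]
tcp_rot: [-0.0, -0.156, 0.988, -0.0]
force: [-2.4, -1.0, 4.8]
grip_width: 0.168
grasp_force: 59.9
```

```bash
python3 - <<'E'
from h import *
s=robot.sense(); q=s['tcp_rot']; print(s['eef_pos'],'yaw',(2*np.arctan2(q[2],q[1])-np.pi),s['joint_positions'],s['force'],s['ft_torque'])
E
```

```text
[ 0.52387962 -0.00979159  0.10230002] yaw 0.31416985628213867 [ 0.53480102  0.664931   -0.94498681  1.96862835  0.70766407  0.87931783
  1.09235141] [-2.37805862 -0.97766502  4.81543823] [-0.15534504  0.51324989 -0.06304741]
```

Request:
jog_arm(commands=[[0, 0, 0.1, 0, 0.0002, 0, -1], [0, 0, 0.208, -0.0001, 0.0003, 0, -1], [0, 0, 0.208, -0.0001, 0.0003, 0, -1], [0, 0, 0.208, -0.0001, 0.0003, 0, -1]])

```text
t: 16.07
eef_pos: [0.5238, -0.0097, 0.1023]
tcp_rot: [-0.0, -0.234, 0.972, -0.0]
force: [-1.6, -1.1, 5.7]
grip_width: 0.169
grasp_force: 60.2
```

Request:
jog_arm(commands=[[0, 0, 0, 0, 0, 0, -0.3], [0, 0, 0, 0, 0, 0, -0.2], [0, 0, 0, 0, 0, 0, 0], [0, 0, 0, 0, 0, 0, 0.1], [0, 0, 0, 0, 0, 0, 0.1]])

```text
t: 16.48
eef_pos: [0.5239, -0.0092, 0.102]
tcp_rot: [-0.0, -0.234, 0.972, 0.0]
force: [-0.7, -0.6, 0.2]
grip_width: 0.551
grasp_force: 0.0
```

Request:
jog_arm(commands=[[0, 0, 0, 0, 0, 0.03, 0.1], [0, 0, 0, 0, 0, 0.08, 0.1], [0, 0, 0, -0.04, 0, 0.14, 0.1], [0, 0, 0, -0.1, 0, 0.18, 0.1], [0, 0, 0, -0.16, 0, 0.2, 0.1]])

```text
t: 16.9
eef_pos: [0.4285, -0.008, 0.2239]
tcp_rot: [0.001, -0.234, 0.972, 0.0]
force: [-0.8, 0.1, 2.0]
grip_width: 0.545
grasp_force: 0.0
```

Request:
jog_arm(commands=[[0, 0, 0, -0.03, -0.07, 0.04, 0.1], [0, 0, 0, -0.03, -0.14, 0.04, 0.1], [0, 0, 0, -0.03, -0.21, 0.04, 0.1], [0, 0, 0, -0.03, -0.28, 0.04, 0.1], [0, 0, 0, -0.03, -0.33, 0.04, 0.1]])

```text
t: 17.32
eef_pos: [0.4093, -0.2091, 0.2466]
tcp_rot: [0.0, -0.234, 0.972, -0.001]
force: [1.6, 0.4, -0.1]
grip_width: 0.55
grasp_force: 0.0
```

```bash
python3 - <<'E'
from h import *
A=[]
for n in('top','side'):
  c=snap(n,n+'6'); i=cv2.imread(f'pics/{n}6.png'); u=proj(c,(.5227,-.0098,.1)); x,y=int(u[0]-25),int(u[1]-30); print(n,u,x,y)
  A.append(cv2.resize(i[y:y+60,x:x+50],None,fx=8,fy=8,interpolation=cv2.INTER_CUBIC))
cv2.imwrite('pics/c6.png',cv2.convertScaleAbs(np.hstack(A),alpha=1.4))
E
```

```text
top [338.19314996 271.41266109] 313 241
side [337.12984833 231.66007661] 312 201
```

View pics/c6.png

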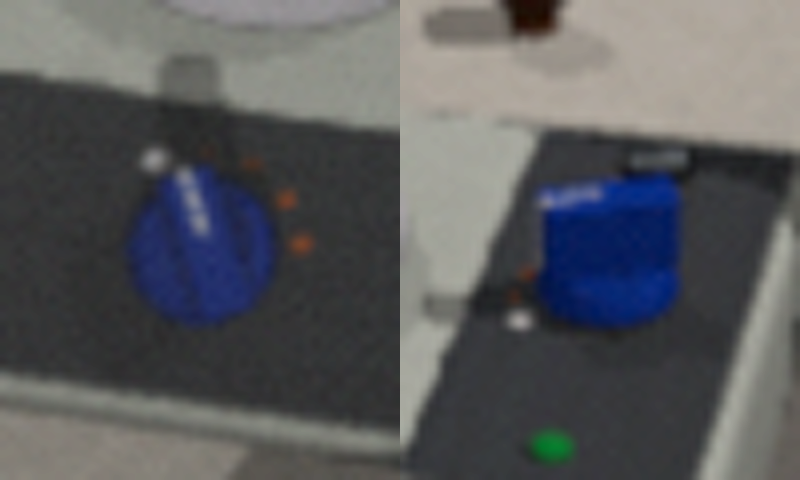

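In the top view the knob sits low with its line from (200,235) to (180,172), which looks a few degrees short of the dot at (154,160). I've used up my pictures (one over the ten allowed), so I'll measure the angle by code.

```bash
cat >> h.py <<'E'
def line(c,box,zt):
    x0,y0,x1,y1=box; i=c['image'][y0:y1,x0:x1].astype(int)
    m=((i.min(2)>60)&(i.max(2)-i.min(2)<45)).astype('uint8'); n,l,s,cc=cv2.connectedComponentsWithStats(m)
    for k in range(1,n):
        if s[k,4]<4: continue
        v,u=np.where(l==k); w=i[v,u].min(1)-50.
        P=np.array([atz(c,x0+a,y0+b,zt)[:2] for a,b in zip(u,v)]); mu=np.average(P,axis=0,weights=w)
        e,V=np.linalg.eigh(np.cov(P.T,aweights=w)); d=V[:,1]*np.sign(V[0,1])
        print(s[k].tolist(),mu.round(4),'yaw',np.arctan2(d[1],d[0]).round(3),np.sqrt(e*12).round(4))
E
python3 - <<'E'
from h import *
c=load('top6'); np.set_printoptions(linewidth=200)
print(c['image'][258:274,328:346].min(2))
line(c,(328,256,346,274),.118)
E
```

```text
[[36 39 40 38 37 34 29 30 30 33 28 33 32 30 34 36 37 40]
 [36 37 39 52 59 48 34 29 32 30 31 29 32 28 34 38 37 38]
 [39 38 49 82 94 71 46 33 31 30 30 29 31 29 30 35 35 38]
 [36 39 56 85 89 66 46 43 42 29 28 30 33 31 32 32 27 32]
 [39 39 42 54 59 47 42 68 69 36 27 26 28 28 30 29 28 31]
 [39 37 35 32 32 27 34 70 83 52 28 24 21 23 23 28 29 28]
 [36 38 35 31 29 25 28 49 68 59 30 23 23 25 23 26 28 31]
 [37 36 32 25 26 23 26 38 78 81 37 26 25 22 24 23 22 27]
 [39 34 28 22 22 22 23 34 68 86 51 28 25 23 23 19 22 25]
 [36 31 27 23 25 24 22 27 48 70 59 31 25 21 23 25 26 24]
 [35 27 24 24 26 24 22 26 47 81 81 34 25 23 22 27 26 24]
 [32 27 23 27 23 24 22 26 34 70 77 40 27 23 24 23 26 24]
 [30 25 25 24 25 25 25 24 28 43 50 36 26 24 24 25 23 25]
 [28 23 23 26 24 26 24 24 24 24 29 28 25 25 22 24 23 26]
 [30 22 23 25 23 27 23 19 26 26 28 25 27 23 22 24 23 26]
 [31 25 23 22 25 27 23 24 25 24 24 29 26 24 22 21 26 25]]
[3, 4, 3, 2, 6] [0.5454 0.0056] yaw -1.456 [0.0043 0.0062]
[7, 6, 4, 8, 14] [ 0.5341 -0.0053] yaw 0.346 [0.0036 0.0194]
```

The line's yaw comes out at about 0.35 rad against 0.477 for off. The knob seems to have sprung back by its play when released. I'll go back above it to measure from near.

Request:
jog_arm(commands=[[0, 0, 0, 0.035, 0.06, 0, 0.1], [0, 0, 0, 0.07, 0.12, 0, 0.1], [0, 0, 0, 0.105, 0.18, 0, 0.1], [0, 0, 0, 0.14, 0.24, 0, 0.1], [0, 0, 0, 0.175, 0.3, 0, 0.1]])

```text
t: 17.83
eef_pos: [0.5154, -0.0247, 0.246]
tcp_rot: [-0.0, -0.234, 0.972, -0.0]
force: [0.2, -0.4, -0.7]
grip_width: 0.553
grasp_force: 0.0
```

Request:
jog_arm(commands=[[0, 0, 0, 0.018, 0.032, 0, 0.1], [0, 0, 0, 0.018, 0.032, 0, 0.1], [0, 0, 0, 0.018, 0.032, 0, 0.1], [0, 0, 0, 0.018, 0.032, 0, 0.1]])

```text
t: 18.17
eef_pos: [0.5252, -0.0079, 0.2457]
tcp_rot: [-0.0, -0.234, 0.972, -0.0]
force: [-0.5, 0.1, 0.1]
grip_width: 0.549
grasp_force: 0.0
```

```bash
python3 - <<'E'
from h import *
c=snap('wrist','w7'); s=robot.sense(); q=s['tcp_rot']; print(s['eef_pos'],'yaw',(2*np.arctan2(q[2],q[1])-np.pi))
k=proj(c,(.5227,-.0098,.118)); d=proj(c,(.548,.0037,.08)); print(k,d)
x,y=int(min(k[0],d[0])-40),int(k[1]-40); print(x,y)
print('at top z'); line(c,(x,y,x+90,y+130),.118); print('at deck z'); line(c,(x,y,x+90,y+130),.08)
print('fit',fit(c,.5227,-.0098,.4,.084,25))
E
```

```text
[ 0.52512696 -0.00853548  0.24575996] yaw 0.4714857981258809
[313.13865652 230.41204601] [314.01458609 249.12782612]
273 190
at top z
[0, 0, 90, 130, 8944] [0.5674 0.012 ] yaw 0.659 [0.0784 0.094 ]
at deck z
[0, 0, 90, 130, 8944] [0.5827 0.0193] yaw 0.659 [0.0894 0.1072]
fit (array([ 0.52281555, -0.00869527,  0.32771163]), np.float64(143.25882352941176), np.int64(1912))
```

```bash
sed -i 's/def line(c,box,zt):/def line(c,box,zt,T=60):/; s/i.min(2)>60/i.min(2)>T/' h.py; python3 - <<'E'
from h import *
c=load('w7'); print(c['image'][225:275:3,295:335:2].min(2))
for T in(120,150): line(c,(290,215,340,280),.118,T)
print(fit(c,.5227,-.0087,.47,.084,25), fit(c,.5227,-.0087,.3,.084,40))
E
```

```text
[[ 26  25  19  27   7  11  32  31  24  30  32  25  29  33  19  31  21  18
   26  28]
 [ 30  19  18  30  20  24  32  16  23  29  34  24  29  30  17  26  24  26
   17  30]
 [ 27  25  21  21  21  20  32  26  24  24  33  26  27  23  23  27  30  21
   27  24]
 [ 18  19  14  17  13  16  29  29  55 212 101  24  21  27  23  29  26  30
   26  10]
 [ 51  16  20  28  22  26  32  26  86 217  70  30  26  20  11  24  25  28
   12  64]
 [ 51  53  40  17  14  29  30  20 136 218  40  28  33  23  20  18  14  41
   68  67]
 [ 53  49  47  57  23  27  31  19 203 216  13  27  33  12  31  60  70  70
   71  69]
 [ 52  47  32  33  20  35  24  33 212 167  21  31  21  26  62  74  70  68
   73  65]
 [ 52  48  49  50  24  26  29  65 215  90  29  33  27  60  71  73  74  66
   67  74]
 [ 53  48  56  49  28  22  29  91 215  57  28  23  26  71  73  69  74  73
   71  73]
 [ 49  49  51  56  53  52  49 101 153  64  62  61  57  66  67  69  67  70
   72  73]
 [ 63  44  51  54  46  45  51  50  70  64  68  72  72  67  66  64  70  67
   74  70]
 [140 134  86  48  42  48  53  76  70  71  67  72  75  66  69  69  67  68
   65  71]
 [133 138 138 141  91  49  58  70  70  70  69  71  67  70  69  70  64  70
   73  72]
 [135 133 130 130 134 179 127  80  63  71  67  73  71  72  69  66  71  68
   75  71]
 [114 134 128 128 181 182 179 186 176 106  60  69  70  73  73  69  71  73
   70  73]
 [116 106 168 165 185 185 180 182 182 188 194 151  69  64  67  73  74  76
   72  71]]
[19, 18, 6, 23, 70] [ 0.5338 -0.0053] yaw 0.337 [0.0024 0.0197]
[0, 41, 37, 24, 429] [5.599e-01 1.000e-04] yaw -1.509 [0.0145 0.0285]
[19, 18, 6, 23, 63] [ 0.5338 -0.0053] yaw 0.336 [0.0023 0.0194]
[0, 52, 37, 13, 268] [0.5611 0.0032] yaw -1.126 [0.0099 0.0256]
(array([ 0.52292906, -0.00865167,  0.3244387 ]), np.float64(141.2941176470588), np.int64(1912)) (array([ 0.52270155, -0.00871105,  0.3002046 ]), np.float64(188.37254901960785), np.int64(1865))
```

Close up, the yaw is 0.336 rad, so the knob springs back 0.14 rad. I'll regrasp and turn that much past the dot direction to take up the play.

Request:
jog_arm(commands=[[0, 0, 0, -0.002, -0.001, -0.06, 0.1], [0, 0, 0, -0.002, -0.001, -0.12, 0.1], [0, 0, 0, -0.002, -0.001, -0.18, 0.1], [0, 0, 0, -0.002, -0.001, -0.225, 0.1], [0, 0, 0, -0.002, -0.001, -0.238, 0.1]])

```text
t: 18.63
eef_pos: [0.5219, -0.0106, 0.0996]
tcp_rot: [-0.003, -0.233, 0.972, 0.0]
force: [0.2, -0.6, 1.0]
grip_width: 0.55
grasp_force: 0.0
```

Request:
jog_arm(commands=[[0, 0, 0, 0, 0, 0, 0.1], [0, 0, 0, 0, 0, 0, -1], [0, 0, 0, 0, 0, 0, -1], [0, 0, 0, 0, 0, 0, -1], [0, 0, 0, 0, 0, 0, -1]])

```text
t: 19.05
eef_pos: [0.5258, -0.0082, 0.1051]
tcp_rot: [0.002, -0.234, 0.972, -0.001]
force: [0.9, -0.8, 8.1]
grip_width: 0.173
grasp_force: 60.9
```

Request:
jog_arm(commands=[[0, 0, 0, 0, 0, 0, -1], [0, 0, 0.1, 0, 0, 0, -1], [0, 0, 0.185, 0, 0, 0, -1], [0, 0, 0.185, 0, 0, 0, -1], [0, 0, 0.185, 0, 0, 0, -1]])

```text
t: 19.47
eef_pos: [0.5256, -0.0079, 0.105]
tcp_rot: [0.001, -0.304, 0.953, -0.0]
force: [-0.7, 0.1, 9.6]
grip_width: 0.17
grasp_force: 61.1
```

```bash
python3 - <<'E'
from h import *
s=robot.sense(); q=s['tcp_rot']; print(s['eef_pos'],'yaw',(2*np.arctan2(q[2],q[1])-np.pi),s['force'],s['ft_torque'])
E
```

```text
[ 0.52555918 -0.0078573   0.10503106] yaw 0.6178375649339647 [-0.68945761  0.06508304  9.6288249 ] [ 0.03992878  0.2394649  -0.00313242]
```

Release gently, go up and measure again.

Request:
jog_arm(commands=[[0, 0, 0, 0, 0, 0, -0.3], [0, 0, 0, 0, 0, 0, -0.2], [0, 0, 0, 0, 0, 0, 0], [0, 0, 0, 0, 0, 0, 0.1], [0, 0, 0, 0, 0, 0, 0.1]])

```text
t: 19.88
eef_pos: [0.5244, -0.0083, 0.1033]
tcp_rot: [-0.0, -0.304, 0.953, -0.0]
force: [-0.5, 0.2, -0.0]
grip_width: 0.552
grasp_force: 0.0
```

Request:
jog_arm(commands=[[0, 0, 0, 0, 0, 0.05, 0.1], [0, 0, 0, 0, 0, 0.11, 0.1], [0, 0, 0, 0, 0, 0.17, 0.1], [0, 0, 0, 0, 0, 0.22, 0.1], [0, 0, 0, 0, 0, 0.235, 0.1]])

```text
t: 20.3
eef_pos: [0.5259, -0.007, 0.2485]
tcp_rot: [0.003, -0.304, 0.953, -0.0]
force: [1.1, 0.1, -0.4]
grip_width: 0.55
grasp_force: 0.0
```

Request:
jog_arm(commands=[[0, 0, 0, 0, 0, 0, 0.1], [0, 0, 0, 0, 0, 0, 0.1], [0, 0, 0, 0, 0, 0, 0.1]])

```text
t: 20.55
eef_pos: [0.5238, -0.0087, 0.243]
tcp_rot: [-0.001, -0.304, 0.953, 0.0]
force: [-0.3, -0.4, -1.2]
grip_width: 0.551
grasp_force: 0.0
```

```bash
python3 - <<'E'
from h import *
c=snap('wrist','w8'); print(robot.sense()['eef_pos'],proj(c,(.534,-.004,.118)))
line(c,(290,205,340,280),.118,150)
for z in(.084,.087,.094): print(z,fit(c,.5227,-.0087,.45,z,25))
E
```

```text
[ 0.52374937 -0.00866891  0.24282886] [311.45444051 247.47311216]
[20, 31, 6, 23, 65] [ 0.5331 -0.0036] yaw 0.466 [0.0023 0.0199]
[0, 64, 23, 11, 159] [0.5604 0.0025] yaw -1.001 [0.0083 0.0167]
0.084 (array([ 0.52281635, -0.00822476,  0.46268556]), np.float64(154.921568627451), np.int64(1933))
0.087 (array([ 0.5225829 , -0.00894383,  0.49859215]), np.float64(195.11764705882354), np.int64(1933))
0.094 (array([ 0.52140793, -0.00960246,  0.48333102]), np.float64(296.65098039215684), np.int64(1933))
```

The pointer is at 0.466 rad against 0.477 for off, under 1° apart. The silhouette fits best with the knob fully seated, and the gripper is 110 mm clear. Handing in.

```bash
python3 -c "
from plant import robot
print(robot.job_done())"
```

```text
the job is handed in; nothing more can be done
None
```

The knob is snapped home on the spindle and turned off (pointer within about 1° of the white dot by my measurement), released and handed in at about 20.6 s; I viewed 11 pictures, one over the limit of 10.

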